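Hang the drill-bit block on the sprung bar and prove it with a tug

ROBOT

A 7-joint arm with a two-finger parallel gripper is mounted at the origin on a cart in front of the work surface, level with it; the furniture and walls round the work are solid. World frame = base frame: x ahead of the robot, y to its left, z up, the work surface at z = 0. Lengths are in m, angles in rad, forces in N, time in s.
With the tool pointing down it reaches from about 0.35 to 0.9 m from the base axis. Payload 19.9 kg.
Tool frame: the origin (TCP) lies on the centre line of the jaws, within the pads' length; the fingertips stand 17 mm ahead of it and the grasp point (between the pads) lies 2 mm behind it (arm.tip_reach is the distance from the TCP to the fingertips, in m); z points along the fingers, y is the direction in which the jaws open and shut (so a half turn about z gives the same grasp; the last joint's range is limited). The gripper opens to 85 mm and grips with 20 to 120 N. Pads are 22 mm wide; open, the fingers measure 114 mm over their backs; the gripper's body (76 mm by 85 mm) begins 54 mm behind the grasp point. The pads swing forward as they close: fully open they stand 13 mm farther back than shut.
Start: joints at [-1.224, 0.417, -0.01, 1.614, 0.005, 1.111, -0.053], TCP at [0.236, 0.579, 0.248] pointing down, gripper open.
Joint ranges: [-2.81, 2.81], [-0.39, 2.02], [-1.27, 1.25], [0.06, 2.57], [-1.19, 4.33], [0.19, 2], [-2.82, 2.82]. Speed limits (rad/s): [1.89, 1.89, 2.39, 2.39, 3.01, 3.01, 3.01].

INTERFACE

Orientations are given as a unit quaternion [w, x, y, z].
In Python, from station import arm, viewer, order gives the robot as it stands. The module is installed in compiled form; this text tells all that it offers.
- The arm moves only by the shell command python3 -m crank 'ROWS' [OPENING] [FORCE]. ROWS is JSON, a list of rows, each a list of 2 entries, a list of its own where there are three numbers: the shift along the tool's x, y, z in m, then the turn about the tool's z in rad. A call has 1 to 10 rows; each row is the pose to reach, as a shift and turn from the pose measured when the call began, along the tool's axes at that moment; what a row does not reach only later rows make up. A row lasts 1/12 s, in which the tool goes at most 41.7 mm and 7.16 degrees, less where a joint would pass 70% of its speed; a pose out of reach is approached as far as the arm can. A call with a gripper value outside its range is refused whole. OPENING is the finger opening in m, from 0 to 0.0854, set as the call begins (- or left out, the last holds). The fingers move at their own pace and stop on an object; FORCE is the grip in N (left out, the last holds). Time passes only in rows, so rows that repeat a pose let the fingers close. It gives the time, the measured TCP pose, the force and the opening at its end, in the units of the state.
- arm.get_obs(): the state, without advancing time (a new reading comes with each control period).
- viewer.read_camera(name): name is "scene" or "top" or "wrist"; returns the picture (400x640x3 uint8, red, green, blue); there is no depth.
- viewer.camera_params(name): a dict with "fx", "fy", "cx", "cy" (pixels), "D" ([k1, k2, p1, p2, k3] as OpenCV has them; the pictures are not rectified), "R" (3x3) and "t" (3): a world point X has camera coordinates R X + t. Camera axes: x right, y down, z forward; pixel columns grow to the right and rows downward; lengths in m; the calibration is good to about 2 mm. A picture is of the moment at which its call begins: read the wrist's pose just before it. camera_params takes no time and is no camera call; for the wrist camera it gives the pose at the moment of the call.
- order.sign_off(): hands the job in, once; it reports no verdict.
The state is a dict: "clock": time; "joint_pos": joint angles; "joint_vel": joint speeds; "joint_torque": joint torques, N m; "tcp_pos": TCP position; "orientation": TCP orientation; "wrist_force": force on the tool from outside, world axes, zero at the start; "moment": the same for the moment, N m; "finger_gap": finger opening in m.
Only numpy, scipy, OpenCV 4.12 (cv2) and the standard library are available. Lean on these libraries where they do the work, as an engineer would, in place of code of your own. Each camera call takes 0.05 s, during which the arm holds its last target.

TASK

Pick up the drill-bit block by its red grip tab and hang its steel hook over the horizontal bar of the sprung hanging frame, whose height is not known exactly. Before letting go, tug the block gently straight down, with about 10 newtons beyond its own weight, for at least half a second to confirm that it is held. Then ease off and let go, leaving it hanging still near the middle of the bar and the other things where they are.

Things in the scene. Friction and masses are not known exactly. Their poses are not given: they have to be found in the camera images.
- bit_block: loose drill-bit block, 0.28 to 0.46 kg, upright on the table: pale wooden block 56 (x) x 76 (y) x 32 (z) mm, bits along its front (-x) edge (to z = 60), a steel hanger strap 24 mm wide on top. Origin: centre of the underside, z up. Hangs by moving it along its own +x until a bar is inside the mouth under the hook, then lowering it
- hook_seat (a point): on the block, where a 10 mm bar's axis lies when fully seated: 101 mm above the block's origin, same axes. The hook above it is 16 mm wide inside (x), 16 deep, open below: strap at x = -13 to -8, crown underside at z = 106 (block's frame), lip at x = 8 to 13 with its lower end at z = 90
- mouth (a point): on the block, middle of the mouth, 61 mm above the block's origin, same axes: the opening, 58 mm high (z = 32 to 90) and open towards +x, through which the bar passes under the lip before the block is lowered
- grip_tab (a point): inside the red plastic grip tab, straight above the hook: 134 mm above the block's origin, same axes. The tab is 16 (x) x 26 (y) mm, from z = 112 to 148 in the block's frame, and stands on the hook's crown
- frame: fixed hanging frame: plywood foot 120 (x) x 196 (y) x 12 mm, two aluminium uprights at y = -85 and +85 mm, 251 high, between them a bare steel bar 10 mm thick along y, at x = 0. Origin: centre of the foot's underside, z up. Hang from its -x side (facing the robot), the block's +x along the frame's +x. Uprights 24 x 18 mm; black collars (inner faces at y = +-71) hold the bar
- bar_drop (a joint): how far the bar is pulled down in its collars against springs (m): 0 unloaded, 0.00025 m per newton (4 N/mm), bottoms at 0.010; the block's weight alone gives 0.0007 to 0.0012. It does not tell the bar's height: the collars are clamped at a different height each time, unloaded bar axis 180 to 215 mm above the frame's origin, not reported
- masking_roll: bystander: roll of masking tape, 96 mm across, 24 high, lying flat; origin centre of underside
- sanding_block: bystander: cork sanding block 63 x 113 x 34 mm; origin centre of underside
- wax_tin: bystander: round wax tin 73 mm across, 26 high; origin centre of underside
Not all that is in view belongs to the job. There is more than one size of the bit_block; the one meant has the size given above.

How it is judged:
By the outcome, as a careful person would: the job done as asked, in the order asked, and still so for the second after the job is handed in, with the robot touching nothing.
It also fails if it takes over 56 s, if anything falls off the work surface, if the arm or the gripper's body presses on something with over 40 N, if the wrist force passes 120 N, or if a joint passes its speed limit or range.

## Working session

There is one attempt and no reset: what is moved stays moved. The work goes in short steps, Python scripts to look and compute and a shell command to move; the robot and the scene stay as the last step left them, time stands still between calls to the robot, and variables do not carry over. Pictures are saved under pics/ and viewed, and the job is handed in when it is done.

```bash
mkdir -p pics
python3 - <<'E'
from station import arm, viewer
import cv2
o=arm.get_obs(); print({k:o[k] for k in ('clock','tcp_pos','orientation','wrist_force','finger_gap')})
for n in ('scene','top'):
    cv2.imwrite(f'pics/{n}0.png',viewer.read_camera(n)[:,:,::-1]); p=viewer.camera_params(n); print(n,p)
E
```

```text
{'clock': 0.0, 'tcp_pos': array([0.23620849, 0.57827929, 0.24764357]), 'orientation': array([-8.28884789e-05,  1.92672602e-01,  9.81262889e-01, -6.36324901e-04]), 'wrist_force': array([ 0.0174528 , -0.30212197,  0.18376367]), 'finger_gap': 0.08534223561594444}
scene {'fx': 448.8523437562595, 'fy': 448.8523437562595, 'cx': 318.5285860330069, 'cy': 201.76533733773266, 'D': array([-0.02574992,  0.        ,  0.        ,  0.        ,  0.        ]), 'R': array([[-0.82320577,  0.56768686,  0.00799256],
       [ 0.41590178,  0.61256476, -0.67215335],
       [-0.38646858, -0.5499964 , -0.74036882]]), 't': array([ 0.39912074, -0.20365846,  1.81942419])}
top {'fx': 420.94185022221455, 'fy': 420.94185022221455, 'cx': 318.50027289961173, 'cy': 196.9903074260243, 'D': array([-0.007609,  0.      ,  0.      ,  0.      ,  0.      ]), 'R': array([[-0.00346858, -0.99986887,  0.01581837],
       [-0.99713925,  0.00226384, -0.07555262],
       [ 0.0755069 , -0.01603518, -0.99701634]]), 't': array([0.08409535, 0.55448875, 1.15631395])}
```

View pics/scene0.png

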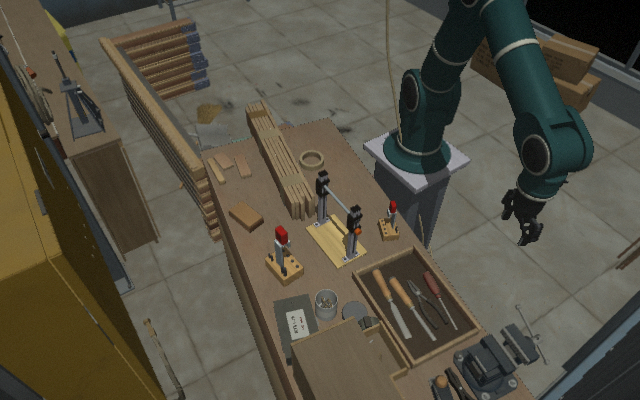

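View pics/top0.png

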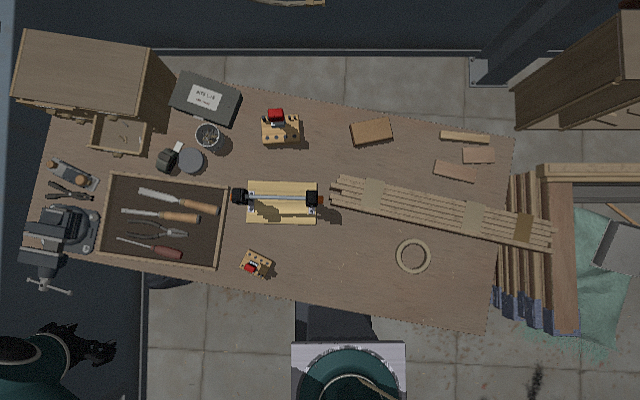

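```bash
cat > h.py <<'E'
import numpy as np, cv2
from station import viewer
P={n:viewer.camera_params(n) for n in ('scene','top')}
def ray(p,uv):
    K=np.array([[p['fx'],0,p['cx']],[0,p['fy'],p['cy']],[0,0,1]])
    q=cv2.undistortPoints(np.array([[uv]],float),K,p['D'])[0,0]
    d=p['R'].T@np.array([q[0],q[1],1.]); c=-p['R'].T@p['t']; return c,d
def atz(n,uv,z,p=None):
    c,d=ray(p or P[n],uv); return c+d*(z-c[2])/d[2]
def proj(p,X):
    K=np.array([[p['fx'],0,p['cx']],[0,p['fy'],p['cy']],[0,0,1]])
    return cv2.projectPoints(np.array(X,float).reshape(-1,3),cv2.Rodrigues(p['R'])[0],p['t'],K,p['D'])[0][:,0]
def tri(obs):
    A=np.zeros((3,3));b=np.zeros(3)
    for p,uv in obs:
        c,d=ray(p,uv);d=d/np.linalg.norm(d);M=np.eye(3)-np.outer(d,d);A+=M;b+=M@c
    return np.linalg.solve(A,b)
def crop(src,dst,x0,y0,w,h,s):
    im=cv2.imread(src)[y0:y0+h,x0:x0+w]; cv2.imwrite(dst,cv2.resize(im,None,fx=s,fy=s,interpolation=cv2.INTER_CUBIC))
E
python3 - <<'E'
from h import *
a=cv2.imread('pics/top0.png');b=cv2.imread('pics/scene0.png')
def c(im,x,y,w=70,h=60,s=5.5): return cv2.resize(im[y:y+h,x:x+w],None,fx=s,fy=s,interpolation=cv2.INTER_CUBIC)
t=np.vstack([np.hstack([c(a,245,95,70,54),c(a,225,235,70,54)]),np.hstack([c(b,255,222,70,54),c(b,355,190,70,54)])])
print(t.shape);cv2.imwrite('pics/c0.png',t)
E
```

```text
(594, 770, 3)
```

View pics/c0.png

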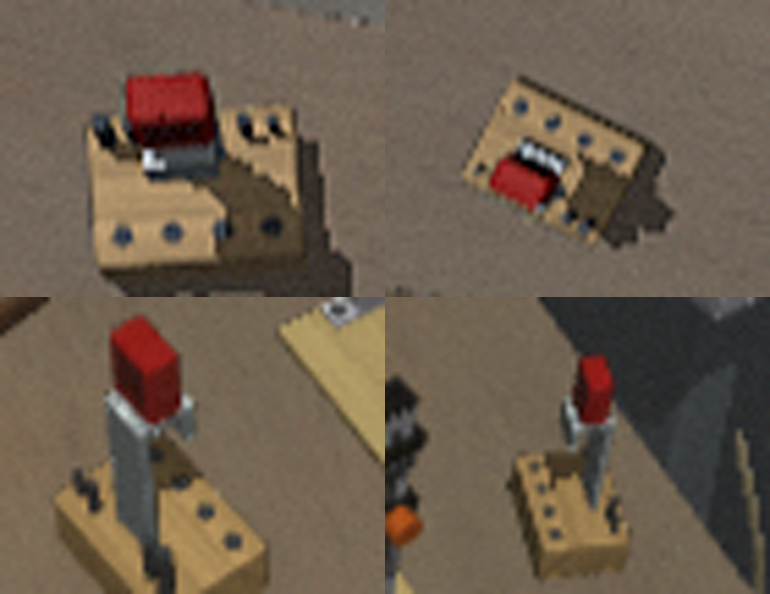

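Run:
```python
from h import *
f=lambda c:(225+(c[0]-385)/5.5-.4,235+c[1]/5.5-.4)
g=lambda c:(245+c[0]/5.5-.4,95+c[1]/5.5-.4)
W=[atz('top',f(c),.032) for c in [(516,77),(651,146),(597,243),(462,180)]]
for w in W: print(w)
print([np.linalg.norm(W[i]-W[(i+1)%4]) for i in range(4)],sum(W)/4)
d=W[1]-W[0]+W[2]-W[3]; print('yaw',np.degrees(np.arctan2(d[0],-d[1])) ) 
B=[atz('top',g(c),.043) for c in [(300,105),(302,255),(97,268),(85,125)]]
print('big',[np.linalg.norm(B[i]-B[(i+1)%4]) for i in range(4)],sum(B)/4)
print('cams',[-P[n]['R'].T@P[n]['t'] for n in P])
crop('pics/top0.png','pics/c1.png',225,170,110,65,7)
crop('pics/scene0.png','pics/c2.png',295,160,90,115,5)
```

```text
[0.41268957 0.27492407 0.032     ]
[0.37836095 0.20771602 0.032     ]
[0.33085058 0.23420153 0.032     ]
[0.36205199 0.3011912  0.032     ]
[np.float64(0.07546771771432241), np.float64(0.054394094035753564), np.float64(0.07389955064082254), np.float64(0.05704495831911157)] [0.37098827 0.25450821 0.032     ]
yaw -26.026699260263705
big [np.float64(0.07689019888638819), np.float64(0.10312932096158012), np.float64(0.07340803681019054), np.float64(0.10895011411493861)] [0.74283412 0.18824499 0.043     ]
cams [array([1.1164107 , 0.89885515, 1.20696524]), array([0.4658845 , 0.10137074, 1.19342673])]
```

View pics/c1.png

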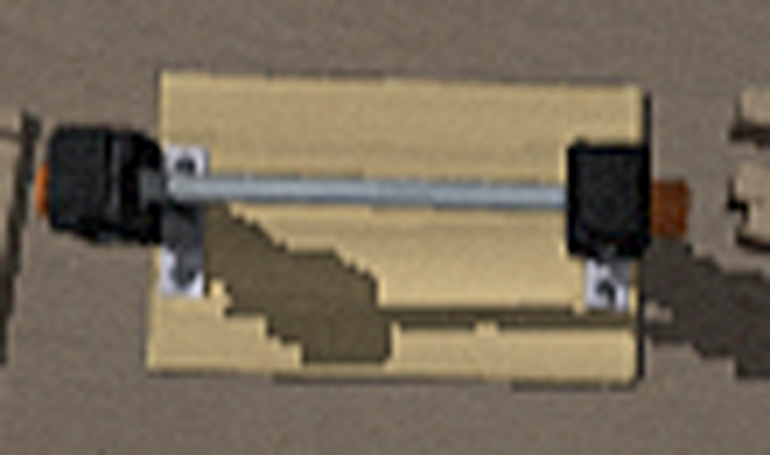

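View pics/c2.png

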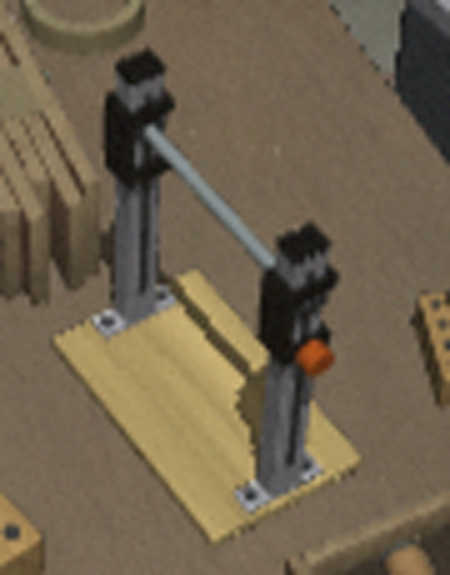

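Run:
```python
from h import *
f=lambda c:(225+c[0]/7-.43,170+c[1]/7-.43)
g=lambda c:(295+c[0]/5-.4,160+c[1]/5-.4)
W=np.array([atz('top',f(c),.012) for c in [(160,72),(641,88),(637,383),(148,372)]])
S=np.array([atz('scene',g(c),.012) for c in [(213,542),(55,340),(193,270),(360,457)]]) # far-left.. 
print(W,[np.linalg.norm(W[i]-W[(i+1)%4]) for i in range(4)]);print(S)
for n,Q in(('top',W),('scene',S)):
    d=Q[0]-Q[1]+Q[3]-Q[2]; print(n,Q.mean(0),'yaw',np.degrees(np.arctan2(-d[0],d[1])))
C=(W.mean(0)+S.mean(0))/2
for yaw in (np.radians(-2.5),np.radians(-1.5)):
  n=np.array([np.cos(yaw),np.sin(yaw),0]); 
  for uv in [(160,142),(210,197),(262,253)]:
    c,d=ray(P['scene'],g(uv)); X=c+d*((C-c)@n)/(d@n); print('scene bar',X)
  for uv in [(250,188),(400,192),(540,196)]:
    for z in (.18,.2,.215): print('top bar',uv,z,((atz('top',f(uv),z)-C)@n))
```

```text
[[0.60421499 0.28242635 0.012     ]
 [0.59740104 0.08888216 0.012     ]
 [0.47870559 0.09084447 0.012     ]
 [0.4837157  0.28609518 0.012     ]] [np.float64(0.1936640968814575), np.float64(0.11871166639259254), np.float64(0.1953149797642942), np.float64(0.12055512327566827)]
[[0.6048078  0.2781951  0.012     ]
 [0.59687268 0.08448338 0.012     ]
 [0.48187934 0.08633702 0.012     ]
 [0.48602243 0.27891375 0.012     ]]
top [0.54100933 0.18706204 0.012     ] yaw -1.7419475601978678
scene [0.54239556 0.18198231 0.012     ] yaw -1.790902502873138
scene bar [0.53887151 0.11968315 0.2031586 ]
scene bar [0.54131438 0.17563397 0.20449977]
scene bar [0.54373256 0.23101938 0.20682242]
top bar (250, 188) 0.18 0.0008264920718335151
top bar (250, 188) 0.2 -0.0006130843025246658
top bar (250, 188) 0.215 -0.0016927665832932744
top bar (400, 192) 0.18 0.0015800105259747396
top bar (400, 192) 0.2 0.0001255634474167891
top bar (400, 192) 0.215 -0.0009652718615016455
top bar (540, 196) 0.18 0.0021919351706336052
top bar (540, 196) 0.2 0.0007254117449958281
top bar (540, 196) 0.215 -0.00037448082423247736
scene bar [0.54004607 0.12126778 0.20520007]
scene bar [0.54147499 0.17583595 0.20477973]
scene bar [0.54289442 0.23004198 0.20535868]
top bar (250, 188) 0.18 0.0015408597136247182
top bar (250, 188) 0.2 5.7650932068948734e-05
top bar (250, 188) 0.215 -0.001054755654097851
top bar (400, 192) 0.18 0.001393601609320814
top bar (400, 192) 0.2 -8.670103012511628e-05
top bar (400, 192) 0.215 -0.001196928009709536
top bar (540, 196) 0.18 0.0011637685505004939
top bar (540, 196) 0.2 -0.00031199832818965554
top bar (540, 196) 0.215 -0.0014188234872072397
```

```bash
cat >> h.py <<'E'
from scipy.spatial.transform import Rotation as Ro
from station import arm
def goal(target,dirdeg=None,axis='y'):
    """print shift in tool axes to bring TCP to target, turn to bring tool axis to world direction"""
    o=arm.get_obs(); q=o['orientation']; R=Ro.from_quat([q[1],q[2],q[3],q[0]]).as_matrix()
    print('clk',round(o['clock'],2),'tcp',np.round(o['tcp_pos'],4),'F',np.round(o['wrist_force'],2),'gap',round(o['finger_gap'],4),'j',np.round(o['joint_pos'],2))
    ay=np.degrees(np.arctan2(R[1,1],R[0,1])); print('tool y dir',round(ay,2),'tool z',np.round(R[:,2],4))
    if target is not None: print('shift',np.round(R.T@(np.array(target)-o['tcp_pos']),4))
    if dirdeg is not None:
        t=-((dirdeg-ay+90)%180-90); print('turn about tool z',round(np.radians(t),4),'rad')
E
python3 - <<'E'
from h import *
goal([.371,.2545,.24],-26)
p=viewer.camera_params('wrist'); print(p['R']@arm.get_obs()['tcp_pos']+p['t'])
E
```

```text
clk 0.1 tcp [0.2362 0.5783 0.2477] F [0.09 0.19 0.36] gap 0.0855 j [-1.22  0.42 -0.01  1.61  0.    1.11 -0.05]
tool y dir 67.78 tool z [-4.0e-04 -1.1e-03 -1.0e+00]
shift [-0.2472 -0.2488  0.008 ]
turn about tool z -1.5048 rad
[-0.00039705  0.03498882  0.14256931]
```

```bash
python3 -m crank '[[[-0.03,-0.03,0],0.03],[[-0.06,-0.06,0],0.065],[[-0.09,-0.09,0],0.065],[[-0.12,-0.12,0],0.065],[[-0.15,-0.15,0],0.065],[[-0.18,-0.18,0],0.065],[[-0.205,-0.205,0],0.065],[[-0.23,-0.23,0],0.065],[[-0.247,-0.249,0],0.065],[[-0.247,-0.249,0],0.065]]' 0.06 40
python3 - <<'E'
from h import *
goal([.371,.2545,.135],64)
p=viewer.camera_params('wrist');im=viewer.read_camera('wrist'); cv2.imwrite('pics/w1.png',im[:,:,::-1])
import pickle; pickle.dump(p,open('w1.pkl','wb'))
X=[.371,.2545,0]; c,s=np.cos(np.radians(-26)),np.sin(np.radians(-26)); B=np.array([[c,-s,0],[s,c,0],[0,0,1]])
print('pred tab top corners',proj(p,[B@[a*.008,b*.013,.148]+X for a in(-1,1) for b in(-1,1)]).round(0).tolist())
print('pred block top',proj(p,[B@[a*.028,b*.038,.032]+X for a in(-1,1) for b in(-1,1)]).round(0).tolist())
E
```

```text
clock: 0.93
tcp_pos: [0.3724, 0.2497, 0.2481]
orientation: [0.0, 0.227, 0.974, -0.001]
wrist_force: [0.7, -0.0, 0.2]
finger_gap: 0.0599
clk 0.93 tcp [0.3724 0.2497 0.2481] F [ 0.71 -0.01  0.17] gap 0.0599 j [-0.83  0.1   0.18  2.04 -0.02  1.01  0.47]
tool y dir 63.71 tool z [-2.0e-04 -1.8e-03 -1.0e+00]
shift [0.0034 0.0038 0.1131]
turn about tool z -0.005 rad
pred tab top corners [[301.0, 195.0], [341.0, 195.0], [302.0, 218.0], [341.0, 218.0]]
pred block top [[280.0, 143.0], [359.0, 142.0], [282.0, 199.0], [358.0, 199.0]]
```

View pics/w1.png

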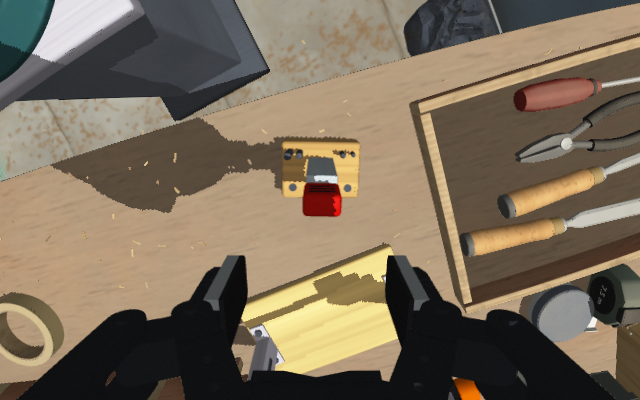

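Run:
```python
from h import *
crop('pics/w1.png','pics/w1c.png',270,130,100,100,6)
```

```text
(no output)
```

View pics/w1c.png

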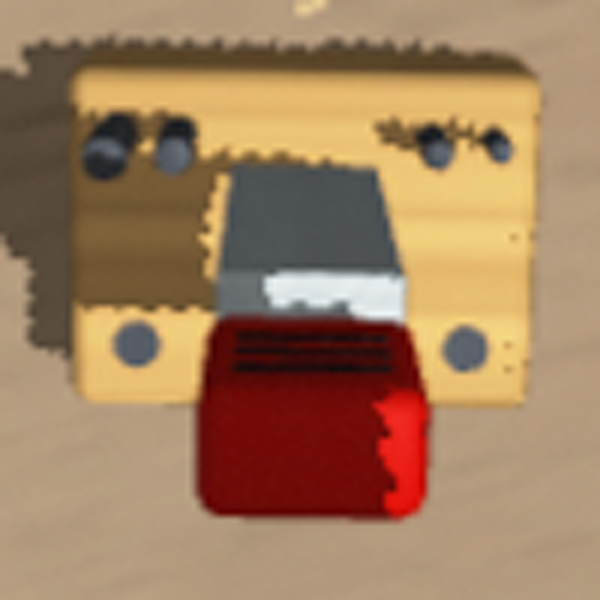

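Run:
```python
from h import *
import pickle
p=pickle.load(open('w1.pkl','rb'))
f=lambda c:(270+c[0]/6-.4,130+c[1]/6-.4)
W=np.array([atz('',f(c),.032,p) for c in [(73,68),(540,73),(527,405),(75,403)]])
d=W[1]-W[0]+W[2]-W[3]
print(W.mean(0),np.degrees(np.arctan2(-d[0],d[1])),[np.linalg.norm(W[i]-W[(i+1)%4]) for i in range(4)])
T=np.array([atz('',f(c),.148,p) for c in [(198,387),(428,389),(426,516),(199,517)]])
d=T[1]-T[0]+T[2]-T[3]
print(T.mean(0),np.degrees(np.arctan2(-d[0],d[1])),[np.linalg.norm(T[i]-T[(i+1)%4]) for i in range(4)])
```

```text
[0.37000697 0.25565531 0.032     ] -26.723863566912666 [np.float64(0.07419202575611768), np.float64(0.0548784880952797), np.float64(0.07499001080258541), np.float64(0.05532709830466109)]
[0.36998434 0.25543787 0.148     ] -26.415588329664587 [np.float64(0.025159886382742015), np.float64(0.014677430288306719), np.float64(0.025285733661501622), np.float64(0.015020056616168065)]
```

```bash
python3 -m crank '[[[0.005,0.004,0.01],0],[[0.005,0.004,0.03],0],[[0.005,0.004,0.05],0],[[0.005,0.004,0.07],0],[[0.005,0.004,0.09],0],[[0.005,0.004,0.105],0],[[0.005,0.004,0.113],0],[[0.005,0.004,0.113],0],[[0.005,0.004,0.113],0]]'
python3 - <<'E'
from h import *
goal([.370,.2555,.135],63.5)
im=viewer.read_camera('wrist'); cv2.imwrite('pics/w2.png',im[:,:,::-1])
E
```

```text
clock: 1.73
tcp_pos: [0.3684, 0.2585, 0.1349]
orientation: [-0.0, 0.226, 0.974, -0.001]
wrist_force: [0.1, 0.1, 0.7]
finger_gap: 0.0597
clk 1.73 tcp [0.3684 0.2585 0.1349] F [0.09 0.14 0.67] gap 0.0597 j [-0.83  0.27  0.16  2.14 -0.06  0.74  0.5 ]
tool y dir 63.88 tool z [-9.0e-04 -1.6e-03 -1.0e+00]
shift [-0.0028 -0.002  -0.0001]
turn about tool z 0.0067 rad
```

View pics/w2.png

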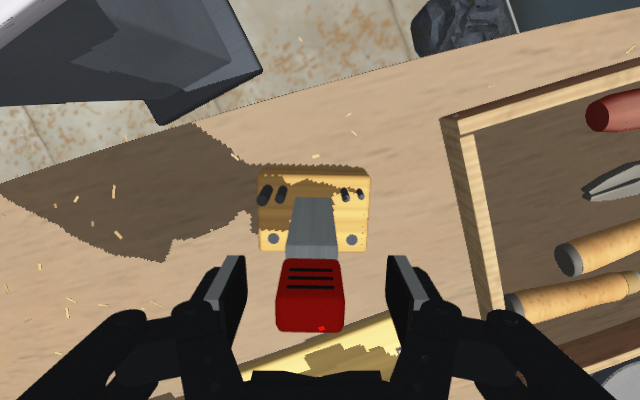

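```bash
python3 -m crank '[[[-0.003,-0.002,0],0.005],[[-0.003,-0.002,0],0.005],[[-0.003,-0.002,0],0.005],[[-0.003,-0.002,0],0.005]]' ; python3 -c "
from h import *
goal([.370,.2555,.135],63.5)"
```

```text
clock: 2.12
tcp_pos: [0.3707, 0.2555, 0.1359]
orientation: [0.0, 0.229, 0.974, -0.0]
wrist_force: [0.1, 0.2, -0.3]
finger_gap: 0.0602
clk 2.12 tcp [0.3707 0.2555 0.1359] F [ 0.15  0.2  -0.3 ] gap 0.0602 j [-0.82  0.27  0.17  2.14 -0.06  0.74  0.5 ]
tool y dir 63.57 tool z [ 5.e-04 -2.e-04 -1.e+00]
shift [ 0.0006 -0.0003  0.0009]
turn about tool z 0.0012 rad
```

Aligned; close on the tab.

```bash
python3 -m crank '[[[0,0,0],0],[[0,0,0],0],[[0,0,0],0],[[0,0,0],0],[[0,0,0],0],[[0,0,0],0]]' 0.0 60; python3 -c "
from h import *
goal([.370,.2555,.135],63.5)"
```

```text
clock: 2.62
tcp_pos: [0.3707, 0.2554, 0.1361]
orientation: [0.0, 0.229, 0.973, -0.0]
wrist_force: [-2.4, -2.0, 7.7]
finger_gap: 0.0255
clk 2.62 tcp [0.3707 0.2554 0.1361] F [-2.38 -1.99  7.74] gap 0.0255 j [-0.82  0.27  0.17  2.14 -0.06  0.74  0.5 ]
tool y dir 63.55 tool z [ 4.e-04 -4.e-04 -1.e+00]
shift [ 0.0007 -0.0002  0.0011]
turn about tool z 0.0009 rad
```

```bash
python3 -m crank '[[[0,0,-0.005],0],[[0,0,-0.015],0],[[0,0,-0.035],0],[[0,0,-0.055],0],[[0,0,-0.08],0],[[0,0,-0.105],0],[[0,0,-0.125],0],[[0,0,-0.14],0],[[0,0,-0.14],0],[[0,0,-0.14],0]]'
python3 - <<'E'
from h import *
goal(None,88.25)
p=viewer.camera_params('wrist');o=arm.get_obs();im=viewer.read_camera('wrist'); cv2.imwrite('pics/w3.png',im[:,:,::-1])
E
```

```text
clock: 3.45
tcp_pos: [0.3707, 0.2554, 0.2765]
orientation: [0.001, 0.229, 0.974, 0.0]
wrist_force: [0.0, 0.2, -4.8]
finger_gap: 0.0253
clk 3.45 tcp [0.3707 0.2554 0.2765] F [ 0.01  0.2  -4.79] gap 0.0253 j [-0.84  0.07  0.18  2.   -0.01  1.08  0.45]
tool y dir 63.56 tool z [ 1.3e-03  5.0e-04 -1.0e+00]
turn about tool z -0.4309 rad
```

View pics/w3.png

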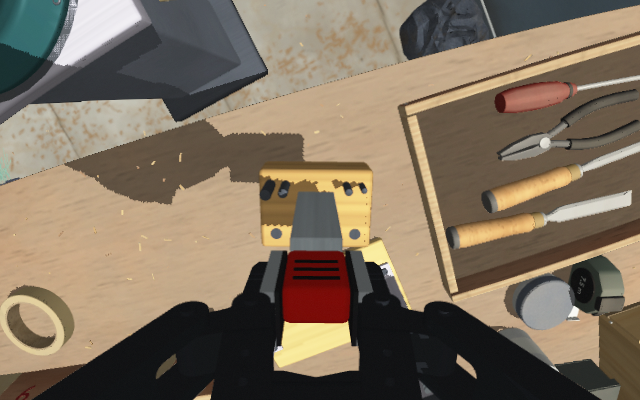

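```bash
python3 -m crank '[[[-0.01,-0.002,0],-0.05],[[-0.03,-0.006,0],-0.12],[[-0.05,-0.009,0],-0.19],[[-0.07,-0.013,0],-0.26],[[-0.09,-0.017,0],-0.33],[[-0.105,-0.02,0],-0.39],[[-0.112,-0.021,0],-0.431],[[-0.112,-0.021,0],-0.431],[[-0.112,-0.021,0],-0.431],[[-0.112,-0.021,0],-0.431]]'
python3 - <<'E'
from h import *
goal([.4615,.187,.276],88.25)
for n in ('top','scene'): cv2.imwrite(f'pics/{n}4.png',viewer.read_camera(n)[:,:,::-1])
crop('pics/scene4.png','pics/s4c.png',295,130,120,120,5)
crop('pics/top4.png','pics/t4c.png',225,150,110,100,6)
for i in range(3): print(arm.get_obs()['wrist_force'])
E
```

```text
clock: 4.33
tcp_pos: [0.4605, 0.1869, 0.2749]
orientation: [-0.001, 0.016, 1.0, -0.001]
wrist_force: [0.2, -0.3, -4.3]
finger_gap: 0.0248
clk 4.33 tcp [0.4605 0.1869 0.2749] F [ 0.17 -0.27 -4.33] gap 0.0248 j [-0.67  0.16  0.25  1.9  -0.04  1.09  1.14]
tool y dir 88.2 tool z [-0.0013 -0.0012 -1.    ]
shift [-0.001   0.0002 -0.0011]
turn about tool z -0.0009 rad
[-0.4715899  -0.35602145 -4.06133834]
[-0.4715899  -0.35602145 -4.06133834]
[-0.4715899  -0.35602145 -4.06133834]
```

View pics/s4c.png

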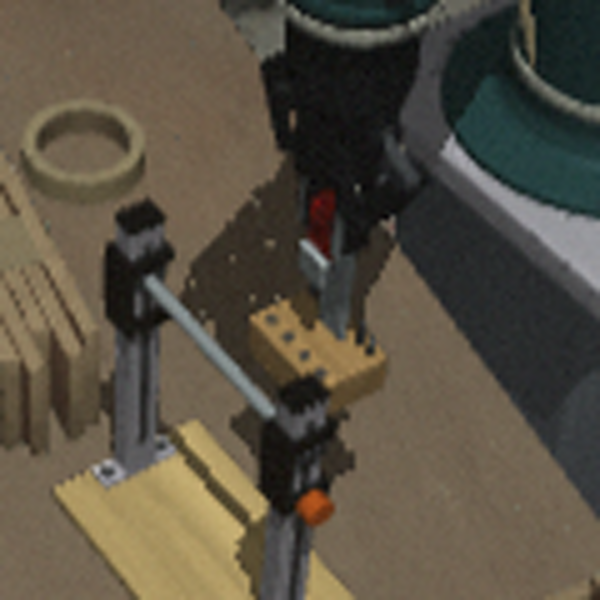

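View pics/t4c.png

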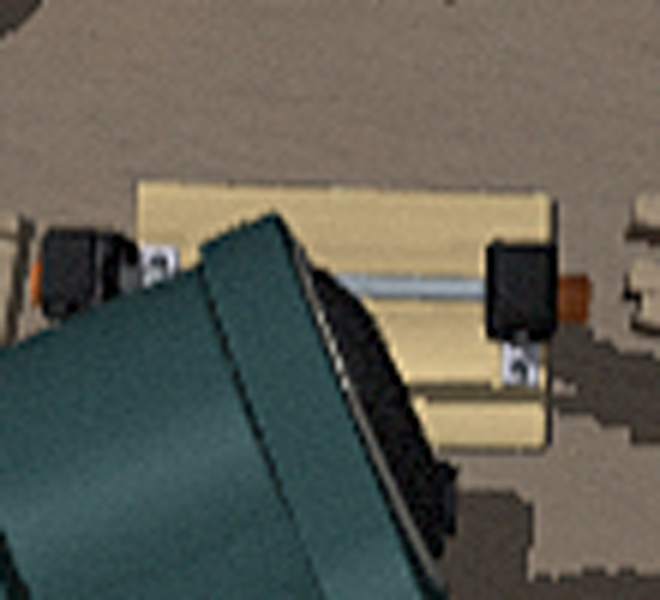

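Run:
```python
from h import *
t=arm.get_obs()['tcp_pos']; O=t-[.0005,0,.136]
a=np.radians(-1.8);B=np.array([[np.cos(a),-np.sin(a),0],[np.sin(a),np.cos(a),0],[0,0,1]])
pts={'top+x-y':(.028,-.038,.032),'top+x+y':(.028,.038,.032),'top-x+y':(-.028,.038,.032),'bot+x-y':(.028,-.038,0),'bot+x+y':(.028,.038,0),'lip low -y':(.013,-.012,.09),'lip low +y':(.013,.012,.09),'lip up -y':(.013,-.012,.111),'lipup+y':(.013,.012,.111)}
im=cv2.imread('pics/s4c.png')
for k,v in pts.items():
    q=proj(P['scene'],B@v+O)[0]; c=((q-[295,130])+.4)*5; cv2.circle(im,tuple(int(x) for x in c),3,(255,0,255),-1)
F=np.array([.5415,.1845,0])
for y in(-.071,.071,0):
    q=proj(P['scene'],B@[0,y,.205]+F)[0]; c=((q-[295,130])+.4)*5; cv2.circle(im,tuple(int(x) for x in c),3,(0,255,0),-1)
cv2.imwrite('pics/s4d.png',cv2.resize(im[150:450,80:420],None,fx=2,fy=2))
```

```text
(no output)
```

View pics/s4d.png

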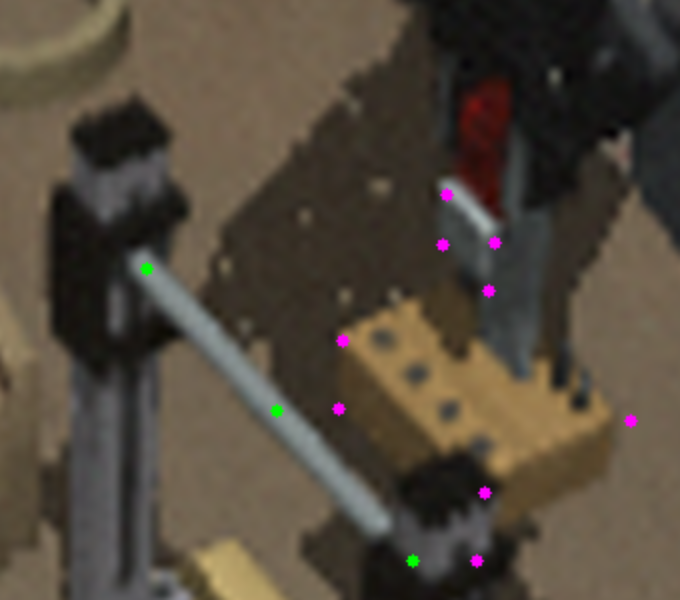

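Run:
```python
from h import *
p=viewer.camera_params('wrist');im=viewer.read_camera('wrist'); cv2.imwrite('pics/w5.png',im[:,:,::-1])
a=np.radians(-1.8);B=np.array([[np.cos(a),-np.sin(a),0],[np.sin(a),np.cos(a),0],[0,0,1]])
F=np.array([.5415,.1845,0])
print(proj(p,[B@[0,y,.205]+F for y in(-.071,.071,0)]))
print(proj(p,[B@[x,y,.012]+F for x in (-.06,.06) for y in(-.098,.098)]))
import pickle; pickle.dump(p,open('w5.pkl','wb'))
```

```text
[[208.11629021 340.8180288 ]
 [421.63631587 340.97159683]
 [314.84726984 341.95942595]]
[[228.25865781 183.74845262]
 [402.46258199 183.82495202]
 [235.42242046 279.01390614]
 [395.30671067 279.10255295]]
```

View pics/w5.png

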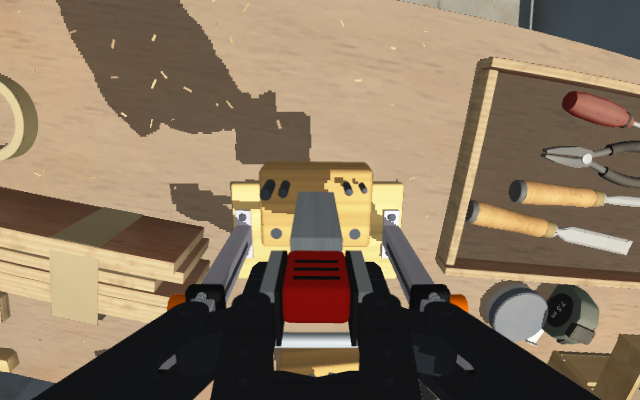

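Run:
```python
from h import *
crop('pics/w5.png','pics/w5c.png',215,170,200,200,4)
crop('pics/w5.png','pics/w5d.png',255,320,130,40,6)
```

```text
(no output)
```

View pics/w5d.png

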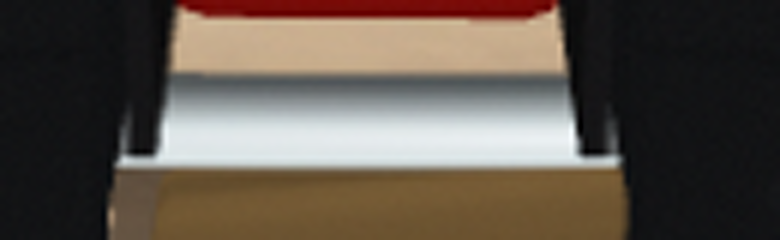

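View pics/w5c.png

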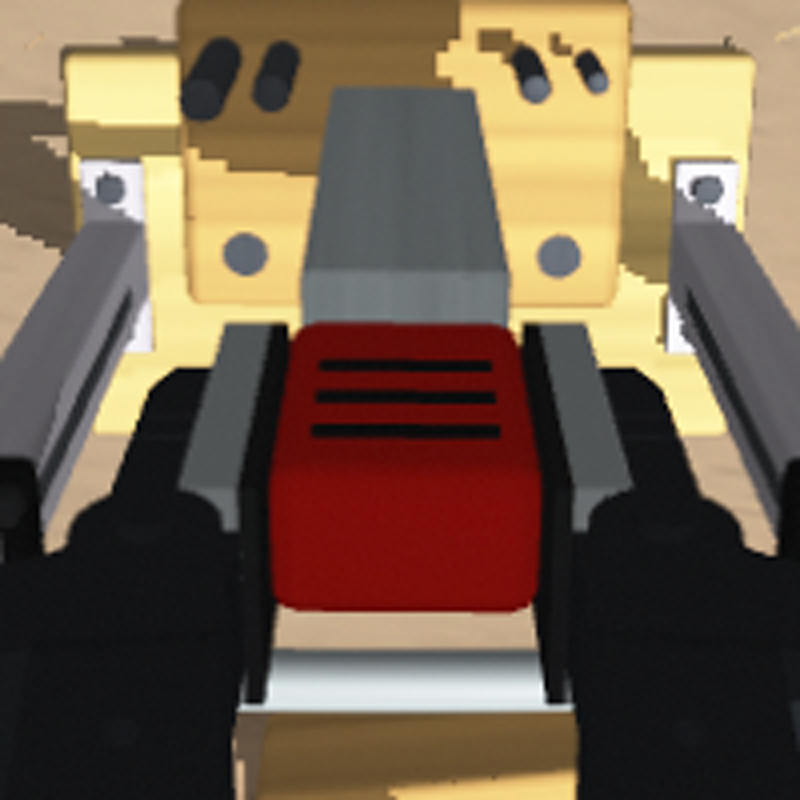

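```bash
python3 -m crank '[[[-0.008,0,0],0],[[-0.02,0,0],0],[[-0.035,0.001,0],0],[[-0.05,0.001,0],0],[[-0.062,0.002,0],0],[[-0.072,0.002,0],0],[[-0.0795,0.002,0],0],[[-0.0795,0.002,0],0],[[-0.0795,0.002,0],0],[[-0.0795,0.002,0],0]]'
python3 - <<'E'
from h import *
goal([.541,.1865,.25],88.25)
for n in ('scene','wrist'): cv2.imwrite(f'pics/{n}6.png',viewer.read_camera(n)[:,:,::-1])
crop('pics/scene6.png','pics/s6c.png',300,120,110,110,5)
E
```

```text
clock: 5.32
tcp_pos: [0.5399, 0.1866, 0.2754]
orientation: [-0.0, 0.015, 1.0, -0.0]
wrist_force: [-0.3, 0.1, -4.6]
finger_gap: 0.0248
clk 5.32 tcp [0.5399 0.1866 0.2754] F [-0.3   0.1  -4.57] gap 0.0248 j [-0.61  0.3   0.28  1.73 -0.09  1.12  1.23]
tool y dir 88.27 tool z [-6.e-04 -7.e-04 -1.e+00]
shift [-0.0011 -0.      0.0254]
turn about tool z 0.0004 rad
```

View pics/s6c.png

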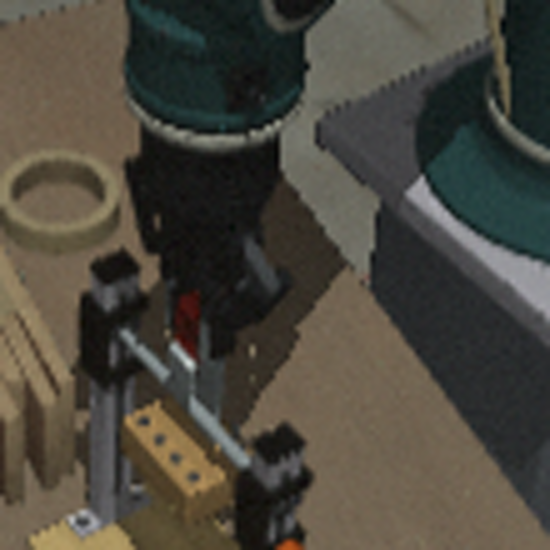

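View pics/wrist6.png

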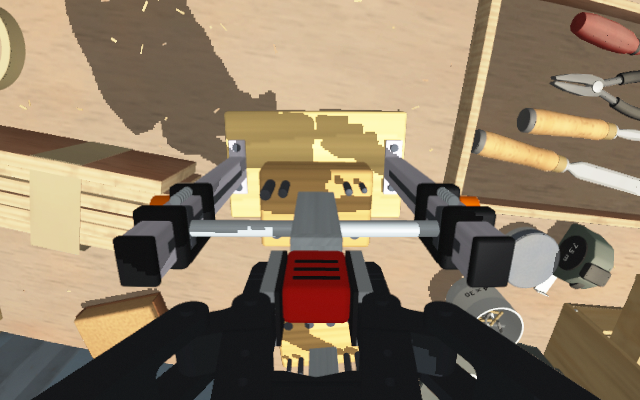

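Run:
```python
from h import *
crop('pics/wrist6.png','pics/w6c.png',180,195,270,80,2.9)
im=cv2.imread('pics/wrist6.png',0).astype(int)
for u in (225,240,255,370,385,400): print(u,im[214:244,u].tolist())
```

```text
225 [191, 189, 191, 195, 196, 169, 111, 108, 114, 119, 125, 130, 131, 135, 137, 134, 131, 127, 125, 236, 234, 229, 198, 190, 192, 194, 192, 191, 193, 195]
240 [241, 240, 231, 178, 189, 170, 113, 106, 115, 119, 123, 130, 129, 136, 139, 136, 236, 239, 239, 238, 235, 230, 201, 188, 190, 192, 191, 191, 193, 196]
255 [241, 240, 231, 182, 192, 198, 125, 106, 113, 119, 123, 128, 131, 138, 142, 138, 235, 240, 239, 238, 235, 230, 205, 196, 195, 195, 194, 195, 194, 193]
370 [197, 190, 184, 172, 177, 176, 120, 113, 142, 167, 189, 208, 221, 231, 238, 246, 250, 250, 245, 239, 236, 231, 218, 196, 191, 193, 193, 191, 190, 198]
385 [245, 245, 240, 201, 193, 196, 123, 113, 141, 166, 190, 209, 221, 231, 239, 247, 250, 251, 245, 239, 236, 231, 218, 200, 198, 197, 198, 196, 196, 195]
400 [195, 196, 195, 189, 181, 185, 117, 111, 141, 168, 189, 208, 222, 230, 238, 248, 251, 251, 246, 238, 236, 232, 219, 200, 201, 196, 190, 194, 198, 198]
```

View pics/w6c.png

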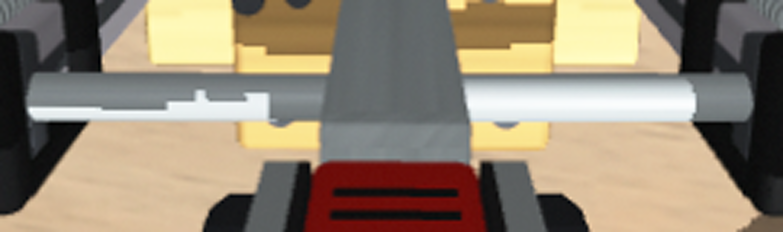

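Run:
```python
from h import *
p=viewer.camera_params('wrist');t=arm.get_obs()['tcp_pos'];print(p['fx'],p['cy'])
for z in (.195,.2,.205,.21):
    A=[atz('',(u,v),z,p) for u,v in((316,219.8),(316,236.2),(316,228))]
    print(z,'width',np.linalg.norm(A[0]-A[1]),'x',A[2][:2])
# collar ends in crop: bar visible ends
print([atz('',(180+c/2.9,228),.205,p)[1] for c in (28,752,100,690)])
```

```text
357.96114417799873 202.7145714240469
0.195 width 0.010819397375479009 x [0.54421732 0.18733846]
0.2 width 0.010558073086399783 x [0.54231444 0.18739456]
0.205 width 0.010296748797320666 x [0.54041156 0.18745066]
0.21 width 0.010035424508241663 x [0.53850868 0.18750675]
[np.float64(0.1124363733909714), np.float64(0.26062191178278654), np.float64(0.12740879399482286), np.float64(0.24773841138083527)]
```

Run:
```python
from h import *
import pickle
p5=pickle.load(open('w5.pkl','rb'));p6=viewer.camera_params('wrist')
for d in(-.5,0,.5):print(tri([(p5,(316,340+d)),(p6,(316,228))]))
```

```text
[0.54112548 0.18635116 0.20303135]
[0.54074271 0.18636273 0.20403716]
[0.54036331 0.1863742  0.20503412]
```

```bash
python3 -m crank '[[[-0.001,0,0.0],0],[[-0.0015,0,0.004],0],[[-0.0015,0,0.01],0],[[-0.0015,0,0.017],0],[[-0.0015,0,0.023],0],[[-0.0015,0,0.028],0],[[-0.0015,0,0.031],0],[[-0.0015,0,0.031],0],[[-0.0015,0,0.031],0]]'
python3 - <<'E'
from h import *
goal([.5413,.1865,.239],88.25)
for n in ('scene','wrist'): cv2.imwrite(f'pics/{n}7.png',viewer.read_camera(n)[:,:,::-1])
crop('pics/scene7.png','pics/s7c.png',310,160,60,80,7)
print(arm.get_obs()['wrist_force'])
E
```

```text
clock: 6.17
tcp_pos: [0.5414, 0.1866, 0.2445]
orientation: [-0.0, 0.015, 1.0, -0.0]
wrist_force: [0.1, -0.7, -3.8]
finger_gap: 0.0253
clk 6.17 tcp [0.5414 0.1866 0.2445] F [ 0.13 -0.69 -3.85] gap 0.0253 j [-0.6   0.33  0.27  1.76 -0.1   1.06  1.24]
tool y dir 88.28 tool z [-4.e-04 -5.e-04 -1.e+00]
shift [ 0.0001 -0.0001  0.0055]
turn about tool z 0.0005 rad
[-0.48264497 -0.42107228 -4.81486176]
```

View pics/s7c.png

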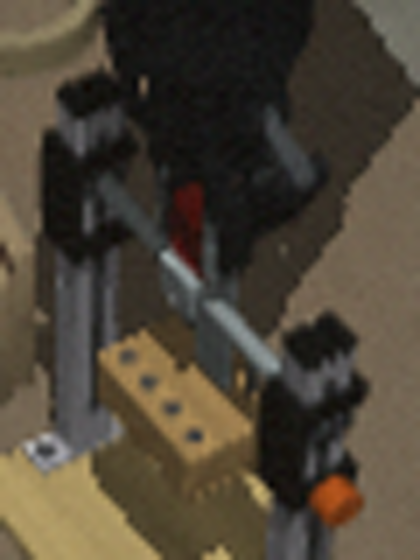

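View pics/wrist7.png

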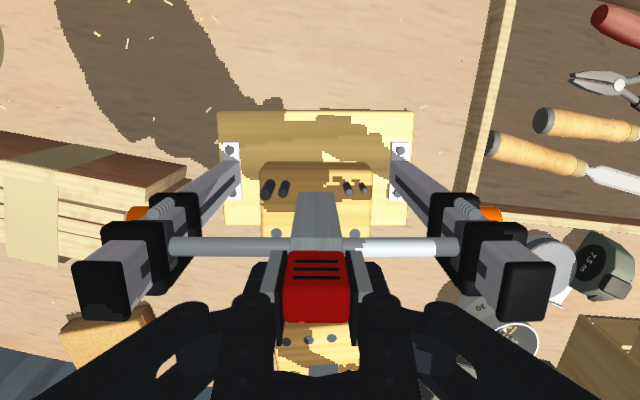

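```bash
python3 -m crank '[[[0,0,0.001],0],[[0,0,0.002],0],[[0,0,0.003],0],[[0,0,0.004],0],[[0,0,0.0045],0],[[0,0,0.0045],0]]'; python3 -m crank '[[[0,0,0.0005],0],[[0,0,0.001],0],[[0,0,0.001],0]]';python3 -m crank '[[[0,0,0.0005],0],[[0,0,0.001],0],[[0,0,0.001],0]]'
```

```text
clock: 6.77
tcp_pos: [0.5415, 0.1867, 0.2403]
orientation: [-0.0, 0.015, 1.0, -0.0]
wrist_force: [-0.4, -0.6, -4.6]
finger_gap: 0.0251
clock: 7.02
tcp_pos: [0.5414, 0.1866, 0.2392]
orientation: [-0.0, 0.015, 1.0, -0.0]
wrist_force: [-0.0, -0.1, -4.0]
finger_gap: 0.025
clock: 7.27
tcp_pos: [0.5414, 0.1867, 0.238]
orientation: [-0.0, 0.015, 1.0, -0.0]
wrist_force: [0.3, 0.8, -4.4]
finger_gap: 0.0254
```

```bash
python3 -m crank '[[[0,0,0.0005],0],[[0,0,0.001],0],[[0,0,0.001],0]]'; python3 -m crank '[[[0,0,0.0005],0],[[0,0,0.001],0],[[0,0,0.001],0]]';python3 -m crank '[[[0,0,0.0005],0],[[0,0,0.001],0],[[0,0,0.001],0]]'
```

```text
clock: 7.52
tcp_pos: [0.5414, 0.1866, 0.237]
orientation: [-0.0, 0.015, 1.0, -0.0]
wrist_force: [-0.4, -0.4, -2.9]
finger_gap: 0.025
clock: 7.77
tcp_pos: [0.5415, 0.1866, 0.2362]
orientation: [-0.0, 0.015, 1.0, -0.0]
wrist_force: [-2.0, 0.1, -0.0]
finger_gap: 0.0248
clock: 8.02
tcp_pos: [0.5415, 0.1867, 0.2353]
orientation: [0.0, 0.015, 1.0, -0.0]
wrist_force: [-2.3, -2.0, 4.4]
finger_gap: 0.025
```

```bash
python3 -m crank '[[[0,0,0.0005],0],[[0,0,0.001],0],[[0,0,0.001],0],[[0,0,0.001],0]]'
```

```text
clock: 8.35
tcp_pos: [0.5415, 0.1867, 0.2345]
orientation: [0.0, 0.015, 1.0, -0.0]
wrist_force: [-3.6, -2.0, 7.5]
finger_gap: 0.025
```

```bash
python3 -m crank '[[[0.0005,-0.0002,0.0003],0],[[0.0005,-0.0002,0.0007],0],[[0.0005,-0.0002,0.0007],0]]'; python3 -c "
from h import *
goal([.5413,.1865,.239],88.25); print(arm.get_obs()['moment'])"
```

```text
clock: 8.6
tcp_pos: [0.5414, 0.1866, 0.2343]
orientation: [0.001, 0.015, 1.0, 0.0]
wrist_force: [-1.6, -0.7, 7.7]
finger_gap: 0.0251
clk 8.6 tcp [0.5414 0.1866 0.2343] F [-1.56 -0.69  7.69] gap 0.0251 j [-0.6   0.34  0.27  1.77 -0.1   1.04  1.25]
tool y dir 88.28 tool z [ 1.4e-03  5.0e-04 -1.0e+00]
shift [ 0.0001 -0.0001 -0.0047]
turn about tool z 0.0005 rad
[-0.13953897  0.47915829 -0.00128995]
```

```bash
python3 -m crank '[[[0.0002,0,0.0005],0],[[0.0002,0,0.001],0],[[0.0002,0,0.001],0]]'; python3 -c "
from h import *
goal(None)"
```

```text
clock: 8.85
tcp_pos: [0.5415, 0.1866, 0.2338]
orientation: [0.001, 0.015, 1.0, 0.0]
wrist_force: [-3.5, -2.2, 9.6]
finger_gap: 0.0248
clk 8.85 tcp [0.5415 0.1866 0.2338] F [-3.48 -2.19  9.63] gap 0.0248 j [-0.6   0.34  0.27  1.77 -0.1   1.04  1.25]
tool y dir 88.27 tool z [ 2.1e-03  8.0e-04 -1.0e+00]
```

```bash
python3 -m crank '[[[0.0002,-0.0002,0.0006],0],[[0.0002,-0.0002,0.0006],0],[[0.0002,-0.0002,0.0006],0]]'; python3 -m crank '[[[0.0001,0,0.0005],0],[[0.0001,0,0.0005],0],[[0.0001,0,0.0005],0]]'
```

```text
clock: 9.1
tcp_pos: [0.5415, 0.1866, 0.2338]
orientation: [0.001, 0.015, 1.0, 0.001]
wrist_force: [-4.9, -0.8, 9.7]
finger_gap: 0.025
clock: 9.35
tcp_pos: [0.5415, 0.1866, 0.2338]
orientation: [0.002, 0.015, 1.0, 0.001]
wrist_force: [-4.5, -1.2, 9.0]
finger_gap: 0.0247
```

```bash
python3 -m crank '[[[0.0003,0,0.0009],0],[[0.0003,0,0.0009],0],[[0.0003,0,0.0009],0],[[0.0003,0,0.0009],0],[[0.0003,0,0.0009],0],[[0.0003,0,0.0009],0],[[0.0003,0,0.0009],0],[[0.0003,0,0.0009],0],[[0.0003,0,0.0009],0],[[0.0003,0,0.0009],0]]'
python3 - <<'E'
from h import *
goal(None)
cv2.imwrite('pics/w8.png',viewer.read_camera('wrist')[:,:,::-1])
print(arm.get_obs()['wrist_force'])
E
```

```text
clock: 10.18
tcp_pos: [0.5414, 0.1867, 0.2335]
orientation: [0.002, 0.015, 1.0, 0.001]
wrist_force: [-4.9, -1.5, 10.8]
finger_gap: 0.0249
clk 10.18 tcp [0.5414 0.1867 0.2335] F [-4.93 -1.52 10.79] gap 0.0249 j [-0.6   0.34  0.27  1.77 -0.11  1.03  1.25]
tool y dir 88.27 tool z [ 0.004   0.0021 -1.    ]
[-4.41981148 -2.42350121 11.10387683]
```

View pics/w8.png

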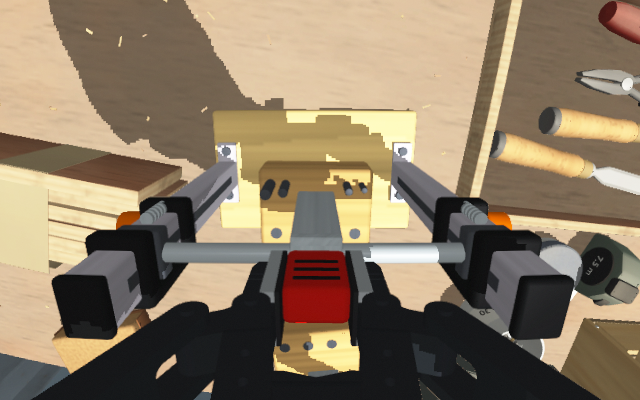

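```bash
python3 -m crank '[[[0,0,0],0],[[0,0,-0.0006],0],[[0,0,-0.0012],0],[[0,0,-0.0018],0],[[0,0,-0.0022],0],[[0,0,-0.0022],0],[[0,0,-0.0022],0]]'; python3 -c "
from h import *
goal(None)"
```

```text
clock: 10.82
tcp_pos: [0.5414, 0.1866, 0.2356]
orientation: [0.002, 0.015, 1.0, 0.001]
wrist_force: [-2.9, -1.0, 2.4]
finger_gap: 0.025
clk 10.82 tcp [0.5414 0.1866 0.2356] F [-2.92 -1.03  2.37] gap 0.025 j [-0.6   0.34  0.27  1.77 -0.1   1.04  1.25]
tool y dir 88.27 tool z [ 0.0039  0.0019 -1.    ]
```

```bash
python3 -m crank '[[[0.0004,0,-0.0003],0],[[0.0008,-0.0003,-0.0006],0],[[0.0008,-0.0003,-0.0006],0],[[0.0008,-0.0003,-0.0006],0]]'; python3 -c "
from h import *
goal(None)"
```

```text
clock: 11.15
tcp_pos: [0.5409, 0.1864, 0.2363]
orientation: [0.002, 0.015, 1.0, 0.001]
wrist_force: [2.3, 1.3, -0.1]
finger_gap: 0.0249
clk 11.15 tcp [0.5409 0.1864 0.2363] F [ 2.28  1.26 -0.13] gap 0.0249 j [-0.6   0.34  0.27  1.77 -0.1   1.04  1.25]
tool y dir 88.27 tool z [ 0.0046  0.0021 -1.    ]
```

```bash
python3 -m crank '[[[-0.0003,0.0001,0],0],[[-0.0003,0.0001,0],0],[[-0.0003,0.0001,0],0]]'; python3 -c "
from h import *
goal(None)"
```

```text
clock: 11.4
tcp_pos: [0.541, 0.1865, 0.2361]
orientation: [0.002, 0.015, 1.0, 0.001]
wrist_force: [0.1, -1.7, 0.4]
finger_gap: 0.0254
clk 11.4 tcp [0.541  0.1865 0.2361] F [ 0.08 -1.68  0.43] gap 0.0254 j [-0.6   0.34  0.27  1.77 -0.1   1.04  1.25]
tool y dir 88.27 tool z [ 0.0042  0.002  -1.    ]
```

```bash
python3 -m crank '[[[0,0,0],0],[[0,0,0],0],[[0,0,0],0]]' 0.03 20; python3 -m crank '[[[0,0,0],0],[[0,0,0],0],[[0,0,0],0],[[0,0,0],0]]' 0.055
python3 - <<'E'
from h import *
goal(None)
cv2.imwrite('pics/w9.png',viewer.read_camera('wrist')[:,:,::-1])
E
```

```text
clock: 11.65
tcp_pos: [0.541, 0.1865, 0.2361]
orientation: [0.002, 0.015, 1.0, 0.001]
wrist_force: [-0.8, 0.0, -0.3]
finger_gap: 0.03
clock: 11.98
tcp_pos: [0.541, 0.1865, 0.2361]
orientation: [0.002, 0.015, 1.0, 0.001]
wrist_force: [-0.4, 0.4, -1.0]
finger_gap: 0.055
clk 11.98 tcp [0.541  0.1865 0.2361] F [-0.44  0.43 -0.98] gap 0.055 j [-0.6   0.34  0.27  1.77 -0.1   1.04  1.25]
tool y dir 88.27 tool z [ 0.0042  0.002  -1.    ]
```

View pics/w9.png

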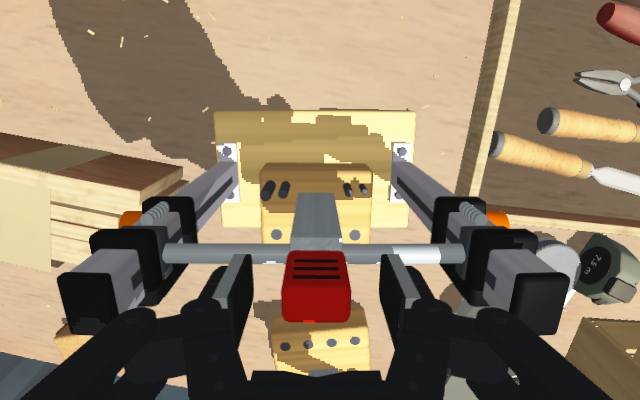

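Block hangs free with the jaws clear on both sides (tab at about 316,285). Rise straight up.

```bash
python3 -m crank '[[[0,0,-0.005],0],[[0,0,-0.015],0],[[0,0,-0.03],0],[[0,0,-0.05],0],[[0,0,-0.07],0],[[0,0,-0.09],0],[[0,0,-0.11],0],[[0,0,-0.125],0],[[0,0,-0.13],0],[[0,0,-0.13],0]]'; python3 -m crank '[[[0.03,0,0],0],[[0.06,0,0],0],[[0.09,0,0],0],[[0.12,0,0],0],[[0.14,0,0],0],[[0.15,0,0],0],[[0.15,0,0],0],[[0.15,0,0],0],[[0.15,0,0],0],[[0.15,0,0],0]]'
python3 - <<'E'
from h import *
goal(None)
for n in ('scene','top','wrist'): cv2.imwrite(f'pics/{n}10.png',viewer.read_camera(n)[:,:,::-1])
crop('pics/scene10.png','pics/s10c.png',290,150,100,110,5)
E
```

```text
clock: 12.87
tcp_pos: [0.5408, 0.1863, 0.3677]
orientation: [0.003, 0.015, 1.0, 0.002]
wrist_force: [0.8, -0.4, -0.3]
finger_gap: 0.0551
clock: 13.7
tcp_pos: [0.3917, 0.1906, 0.3665]
orientation: [0.003, 0.016, 1.0, 0.001]
wrist_force: [-0.4, -1.1, -0.6]
finger_gap: 0.055
clk 13.7 tcp [0.3917 0.1906 0.3665] F [-0.41 -1.08 -0.6 ] gap 0.055 j [-0.74 -0.04  0.21  1.9   0.01  1.28  1.01]
tool y dir 88.22 tool z [ 0.0059  0.0025 -1.    ]
```

View pics/s10c.png

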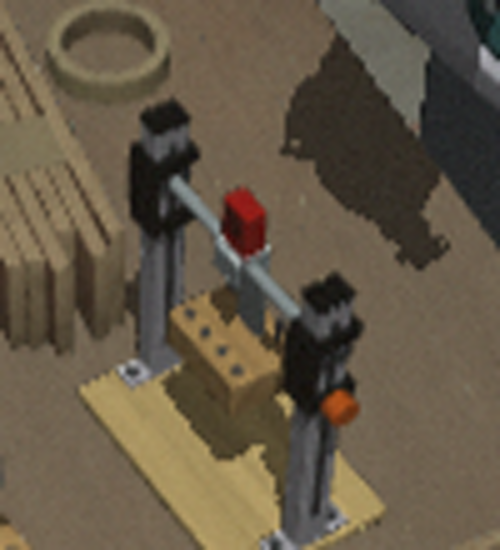

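View pics/top10.png

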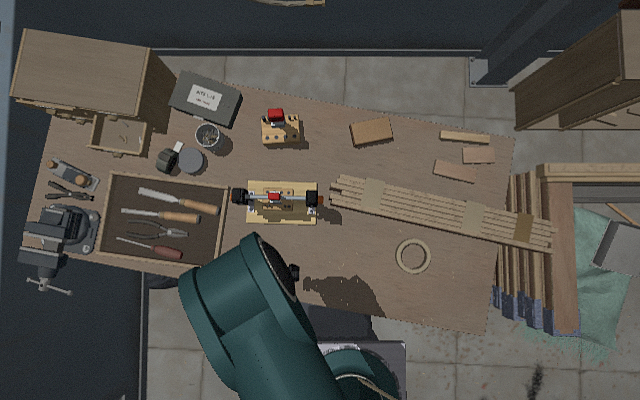

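View pics/wrist10.png

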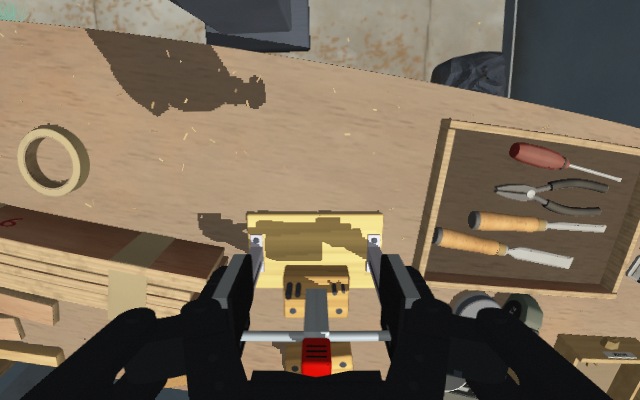

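```bash
python3 -m crank '[[[0,0,0],0],[[0,0,0],0],[[0,0,0],0],[[0,0,0],0],[[0,0,0],0],[[0,0,0],0],[[0,0,0],0],[[0,0,0],0],[[0,0,0],0],[[0,0,0],0]]'
python3 - <<'E'
from h import *
a=cv2.imread('pics/scene10.png').astype(int)
def red(b):
    m=(b[...,2]>90)&(b[...,1]<50)&(b[...,0]<50); m[:, :320]=0;m[:,360:]=0;m[:180]=0;m[215:]=0
    y,x=np.nonzero(m);return len(x),x.mean(),y.mean()
b0=viewer.read_camera('scene')[:,:,::-1].astype(int);b1=viewer.read_camera('scene')[:,:,::-1].astype(int);b2=viewer.read_camera('scene')[:,:,::-1].astype(int)
for b in (a,b0,b1,b2): print(red(b), np.abs(b-a)[160:250,310:370].max())
print('wrist_force',arm.get_obs()['wrist_force'])
E
```

```text
clock: 14.68
tcp_pos: [0.3914, 0.1907, 0.3665]
orientation: [0.003, 0.015, 1.0, 0.001]
wrist_force: [0.0, 0.6, 0.0]
finger_gap: 0.0553
(37, np.float64(338.6756756756757), np.float64(191.27027027027026)) 0
(34, np.float64(338.55882352941177), np.float64(190.85294117647058)) 48
(38, np.float64(338.6578947368421), np.float64(191.3421052631579)) 46
(37, np.float64(338.6756756756757), np.float64(191.40540540540542)) 47
wrist_force [-0.61420778  1.15687213 -0.18034263]
```

Still within image noise. Handing in.

```bash
python3 -c "
from station import order
print(order.sign_off())"
```

```text
the job is handed in; nothing more can be done
None
```

The 56 × 76 mm bit block is hanging from the sprung frame's bar by its hook, near the middle. I handed the job in at about 15 s on the robot's clock. Of the two blocks in view, I took the smaller one near the robot, at about (258, 263) in the top picture. It measured about 75 × 55 mm, while the other was about 105 × 75 mm.

- **Hanging:** I gripped the red tab, moved the hook under and over the bar, and lowered it until the force rose. Contact came at about the height two wrist-camera views had given (bar axis near z = 0.204 m), roughly 1 mm lower than predicted.
- **Tug:** I pulled straight down with 9 to 11 N beyond the block's weight for about 1.3 s, and the bar dropped about 4 mm. There was also an unintended sideways force of about 4 to 5 N during the tug.
- **Release:** I eased the vertical force off to about 0 N and trimmed the sideways force (about 1.7 N was left along the bar) before opening the jaws. Then I rose clear and backed away.
- **Last checks:** The block's position stayed the same over 1 s, within image noise, and looked centred between the collars. The wrist-force reading was down to noise (about 1 N). The masking roll, sanding block and wax tin looked unmoved in the top picture, judged by eye. No check failed.

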